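Load a handset into the crank-driven test box

ROBOT

A 6-joint arm with a two-finger parallel gripper is mounted at the origin on the work surface. World frame = base frame: x ahead of the robot, y to its left, z up, the work surface at z = 0. Lengths are in mm, angles in degrees, forces in N, time in s.
With the tool pointing down it reaches from about 350 to 850 mm from the base axis. Payload 8.1 kg.
Tool frame: the origin (TCP) lies midway between the tips of the shut fingers; the grasp point (between the pads) lies 19 mm behind it (r.pinch_z is the distance from the TCP to the grasp point, in mm); z points along the fingers, y is the line along which they close (so a half turn about z gives the same grasp; the last joint's range is limited). The gripper opens to 85 mm and grips with 20 to 120 N. Pads are 22 mm wide; open, the fingers measure 114 mm over their backs; the gripper's body (76 mm by 85 mm) begins 54 mm behind the grasp point. The pads swing forward as they close: fully open they stand 13 mm farther back than shut.
Start: joints at [-76.226, 7.471, 85.268, -0, 87.261, -4.893], TCP at [192.06, -568.435, 231.292] pointing down, gripper open.
Joint ranges: [-169.43, 169.43], [-51.17, 129.36], [1.28, 143.12], [-76.62, 256.62], [0, 156.53], [-152.29, 152.29]. Speed limits (degrees/s): [136.94, 136.94, 159.86, 180, 180, 180].

INTERFACE

Orientations are given as [roll, pitch, yaw] about the fixed x, y, z axes, in that order (R = Rz(yaw) Ry(pitch) Rx(roll)).
In Python, from bench import sensors, optics, job, r gives the robot as it stands.
- The arm moves only by the tool play_rows, never from a script. Its argument "motion" is a list that holds one entry, the list of rows, each a list of 6 numbers: the shift along the tool's x, y, z in cm, then the turn, a rotation vector about the tool's x, y, z in degrees. In form: [[[x, y, z, ax, ay, az], ...]]. A call has 1 to 5 rows; each row is the pose to reach, as a shift and turn from the pose commanded when the call began, along the tool's axes at that moment; what a row does not reach only later rows make up. A row lasts 1/10 s, in which the tool goes at most 50 mm and 8.59 degrees, less where a joint would pass 70% of its speed; a pose out of reach is approached as far as the arm can. A call with a gripper value outside its range is refused whole. "jaw" is the opening, from 0 (shut) to 1 (fully open), set as the call begins (left out, the last holds). The fingers move at their own pace and stop on an object; "squeeze" is the grip in N (left out, the last holds). Time passes only in rows, so rows that repeat a pose let the fingers close. It gives the time, the measured TCP pose, the force, the opening and the grip force at its end, in the units of the state.
- sensors.sense(): the state, without advancing time (a new reading comes with each control period).
- optics.snapshot(name): name is "scene" or "top"; returns a dict with "pixels" (384x512x3 uint8, red, green, blue), "mtx" (3x3 intrinsics, pixels), "k1" (the pictures are not rectified: a ray, as slopes to the right and down, at radius r is drawn at 1 + k1 r^2 times it, then the intrinsics apply), "R" (3x3) and "t" (3): a world point X has camera coordinates R X + t. Camera axes: x right, y down, z forward; pixel columns grow to the right and rows downward; lengths in mm; the calibration is good to about 2 mm. A picture is of the moment at which its call begins. There is no depth.
- job.hand_in(): hands the job in; it is judged then, once.
The state is a dict: "time": time; "joint_pos": joint angles; "qd": joint speeds; "joint_efforts": joint torques, N m; "tool_pos": TCP position; "tcp_rot": TCP orientation; "ft_force": force on the tool from outside, world axes, zero at the start; "wrist_torque": the same for the moment, N m; "finger_gap": finger opening in mm; "grip_force": force on a finger pad.
Only numpy, scipy, OpenCV 4.12 (cv2) and the standard library are available. Lean on these libraries where they do the work, as an engineer would, in place of code of your own. Each camera call takes 0.05 s, during which the arm holds its last target. There are 200 camera calls.

TASK

Lay the telephone handset, earpieces up, in the middle of the test box's open tray and let it go. Then take the crank by its loose black sleeve and, keeping hold of the sleeve all the way, wind it clockwise (seen from above) until the tray is fully home and you feel the crank come up against its stop; do not force it there, or the overload clutch under the crank twists. Let go: the tray must stay shut with the handset lying flat inside. Leave the other things on the bench where they are.

Things in the scene. Friction and masses are not known exactly. Their poses are not given: they have to be found in the camera images.
- handset: Black telephone handset, loose, 0.12 to 0.21 kg: a bar 180 long (its x) x 32 wide (y) x 24 high with a round cap 50 across near each end (66 from the middle), cap tops 36 above the underside. Origin: centre of the underside, z up. It lies on the bench, caps up; grip the bare bar between the caps (80 long) across its 32 width.
- tester: Grey metal test box, fixed, 160 deep (x) x 270 wide (y) x 110 high, origin under its centre on the bench, open on its -x side, where the tray comes out. Beside it on -y a gear pedestal (110 x 100, centred at x -55, y -185), its top sloping down towards -x at 0.42 rad, at most 120 high.
- tray_floor (a point): Centre of the aluminium tray's inner floor, 22 above the bench, axes as the tester. Inside 135 (x) x 230 (y); side and rear walls 16, front plate (-x) 54 above the floor. It starts 145 out; a spring (6 to 12 N) pushes it out and winding the crank draws it in along tester +x. Clear height into the box: 75 above the tray floor.
- port (a point): Where tray_floor comes to when the tray is fully home: centre of the inside of the box, 22 above the bench, axes as the tester. Near home the tray hardly moves: the last half turn of the crank brings it only about 15 in, and past the middle of the toggle it eases back by up to 1.
- hub: Fixed steel plate, 80 across, on the pedestal's sloping top; origin on the crank's turning axis. z is that axis: upward, leaning 0.42 rad from vertical towards tester -x; y is the tester's y. The crank's arm (18 wide) has its top face 22 along z; its boss (28 across, on the axis) ends at 25.
- sleeve: Black grip sleeve of the crank, 24 across, 60 long, spinning freely on its pin. Origin: its middle, 50 from the turning axis and 54 along it from hub; z parallel to hub z, x and y turn with it. The crank may start anywhere on the circle; it draws the tray in clockwise seen from above (about -z of hub), somewhere between one and two turns.
- half_shell: Bystander: empty black handset half shell, 170 x 45 x 16, origin under its centre.
- screw_tin: Bystander: steel bowl for screws, 70 across and 30 high, origin under its centre.
- driver: Bystander: screwdriver lying on the bench along its x, 170 long, black handle to -x.
- spool: Bystander: grey spool, 56 across, 40 high, origin under its centre.
- crank: The crank's arm: origin on the turning axis at hub, x along the arm to the sleeve, z the turning axis. Load at the sleeve 2 to 7 N, fading to nothing in the last third of a turn; it tips over centre, meets a firm stop and stays there by itself. Let go before that, the spring winds the tray out again.
- spindle: Dark disc under the crank, 60 across, 2 to 6 along hub z, with a small tab: the shaft, turning with the crank. Origin and z as hub.
- clutch: Steel disc, 60 across, 7 to 12 along hub z, between spindle and crank, with a tab over the spindle's tab: an overload clutch. Its axes coincide with those of spindle and turn with them; only when the sleeve is pushed along its circle with over 20 N does it twist against the spindle (tabs no longer in line).
Not all that is in view belongs to the job. What is shaped like the handset but orange or red is not meant.

How it is judged (in metres and radians):
On the way, in this order (a step that is already met when the one before it is completed fails the run):
1. the handset lies flat in the open tray, let go (horizontal distance between tray_floor and port above 0.125 m and z of handset in the frame of tray_floor between -0.006 and 0.006 m and horizontal distance between handset and tray_floor below 0.05 m and angle between handset's own z axis and vertical below 0.1 rad and contact force between the fingers and handset below 0.1 N), for 0.2 s.
2. the tray has been wound home by the held sleeve (horizontal distance between tray_floor and port below 0.004 m and contact force between the fingers and sleeve above 0.5 N), for 0.1 s.
At the end, for the whole second after the job is handed in: The tray stays within 4 mm of fully home with the crank let go and still, and the handset lies flat (within 0.1 rad, within 6 mm of the tray floor), caps up, inside the tray in the box (horizontal distance between tray_floor and port below 0.004 m and z of handset in the frame of tray_floor between -0.006 and 0.006 m and horizontal distance between handset and port below 0.055 m and angle between handset's own z axis and vertical below 0.1 rad and linear speed of handset below 0.02 m/s and linear speed of sleeve below 0.01 m/s); the robot touches nothing.
It fails at once if the sleeve was let go while the tray was part-way in (horizontal distance between tray_floor and port between 0.015 and 0.115 m and contact force between the fingers and sleeve below 0.05 N).
It fails at once if a bystander was moved more than 20 mm (distance of any of half_shell, screw_tin, driver, spool from where it was at the start of the episode above 0.02 m).
It fails at once if the crank was forced against its stop (the clutch twisted) (angle between the y axis of clutch and the y axis of spindle, either way round above 0.15 rad).
It also fails if it takes over 67 s, if anything falls off the work surface, if the arm or the gripper's body presses on something with over 40 N, if the wrist force passes 120 N, or if a joint passes its speed limit or range.

## Working session

There is one attempt and no reset: what is moved stays moved. The work goes in short steps, Python scripts to look and compute and a tool call to move; the robot and the scene stay as the last step left them, time stands still between calls to the robot, and variables do not carry over. Pictures are saved under pics/ and viewed, at most 10 in all, crops included, and the job is handed in when it is done.

Besides the shell and the picture viewer there is one more tool, called as name(argument=value, ...) on one line, values as JSON. play_rows: Moves the arm, as the interface text tells. Its arguments: {"type":"object","properties":{"motion":{"type":"array","items":{"type":"array","items":{"type":"array","items":{"type":"number"}}}},"jaw":{"type":"number"},"squeeze":{"type":"number"}},"required":["motion"]}

```bash
ls; mkdir -p pics; python3 - <<'E'
from bench import sensors, optics, job, r
import cv2,numpy as np,pickle
d={}
for n in("scene","top"):
    s=optics.snapshot(n); d[n]=s
    cv2.imwrite(f"pics/{n}0.png",cv2.cvtColor(cv2.resize(s["pixels"],(800,600),interpolation=cv2.INTER_CUBIC),cv2.COLOR_RGB2BGR))
    print(n,s["mtx"],s["k1"],s["R"],s["t"],-s["R"].T@s["t"])
pickle.dump(d,open("d0.pkl","wb"))
print(sensors.sense(),r.pinch_z)
E
```

```text
pics
scene [[452.93961044   0.         253.81001977]
 [  0.         452.93961044 190.3903378 ]
 [  0.           0.           1.        ]] -0.06604557754703676 [[ 0.33581256  0.94181916  0.01437366]
 [ 0.78756029 -0.27237419 -0.55277581]
 [-0.51669983  0.19694918 -0.83320604]] [-239.1995185  -279.99830939 1669.95664495] [1163.70807336 -179.8782194  1240.07983819]
top [[436.80394467   0.         255.38427163]
 [  0.         436.80394467 189.58515521]
 [  0.           0.           1.        ]] -0.16985493633439427 [[-3.34560236e-03 -9.99905254e-01  1.33525306e-02]
 [-9.84662419e-01  9.64794560e-04 -1.74467734e-01]
 [ 1.74438322e-01 -1.37314347e-02 -9.84572354e-01]] [  63.29772518  476.72978267 1459.05403709] [ 215.11473214   82.86668696 1518.87304771]
{'time': 0.1, 'joint_pos': array([-7.62258274e+01,  7.51183461e+00,  8.53227507e+01, -1.02869094e-03,
        8.72634788e+01, -4.89242947e+00]), 'qd': array([-0.03214986, -0.08702255, -0.11437607,  0.0190884 ,  0.0365545 ,
        0.08145487]), 'joint_efforts': array([ 2.35680978e-03, -5.70953822e+01, -5.01938832e+01, -5.92872311e-05,
        8.26808828e-03, -1.78062203e-05]), 'tool_pos': array([ 191.93696755, -567.9386314 ,  230.34113742]), 'tcp_rot': array([-1.79902206e+02, -7.33972946e-03,  1.86666458e+01]), 'ft_force': array([ 0.40533966,  0.22473528, -1.09526041]), 'wrist_torque': array([-0.02571741,  0.01161042, -0.0406205 ]), 'grip_force': 0.0, 'finger_gap': 85.34138555771804} 18.700000000000003
```

View pics/scene0.png

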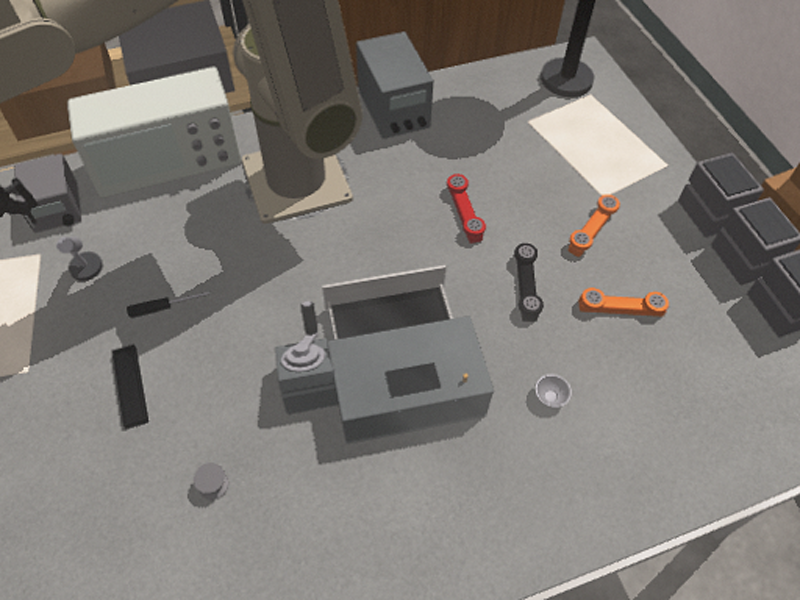

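View pics/top0.png

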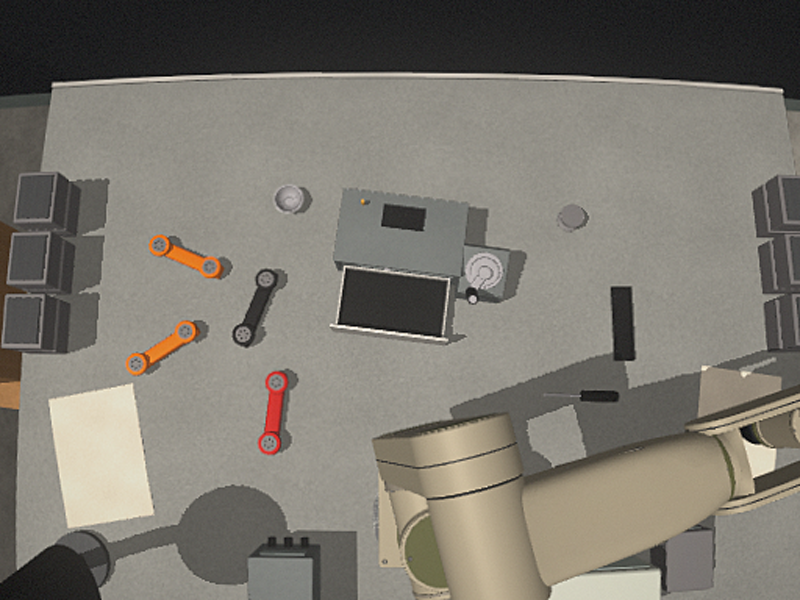

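The scene view shows the black handset at about (527,280), the tester at (405,365) with its tray out towards the robot, and the crank at (303,350) with its sleeve at (308,315). The top view shows the handset caps at (265,279) and (243,335), the box at (400,230), the hub at (485,270) and the sleeve top at (473,298). I'll crop in on the tester and measure.

```bash
cat > h.py <<'E'
import numpy as np,cv2
def ray(s,uv):
    p=cv2.undistortPoints(np.array(uv,float).reshape(-1,1,2),s["mtx"],np.array([s["k1"],0,0,0.]),None,None,None)[:,0] if 0 else cv2.undistortPoints(np.array(uv,float).reshape(-1,1,2),s["mtx"],np.array([s["k1"],0,0,0.]))[:,0]
    d=np.c_[p,np.ones(len(p))]@s["R"]; return -s["R"].T@s["t"],d/np.linalg.norm(d,axis=1)[:,None]
def plane(s,uv,z):
    c,d=ray(s,uv); return c+d*((z-c[2])/d[:,2])[:,None]
def tri(sa,ua,sb,ub):
    A=np.zeros((3,3));b=np.zeros(3);L=[]
    for s,u in((sa,ua),(sb,ub)):
        c,d=ray(s,[u]);P=np.eye(3)-np.outer(d[0],d[0]);A+=P;b+=P@c;L.append((P,c))
    X=np.linalg.solve(A,b);return X,[np.linalg.norm(P@(X-c)) for P,c in L]
def proj(s,X):
    X=np.atleast_2d(X).astype(float);return cv2.projectPoints(X,cv2.Rodrigues(s["R"])[0],s["t"],s["mtx"],np.array([s["k1"],0,0,0.]))[0][:,0]
E
python3 - <<'E'
import pickle,cv2,numpy as np
from h import *
d=pickle.load(open("d0.pkl","rb"))
def crop(n,x,y,w,h,f): return cv2.resize(d[n]["pixels"][y:y+h,x:x+w],None,fx=f,fy=f,interpolation=cv2.INTER_CUBIC)
a=crop("top",205,112,133,112,6);b=crop("scene",170,160,155,130,5)
cv2.imwrite("pics/ct.png",a[...,::-1]);cv2.imwrite("pics/cs.png",b[...,::-1])
for n,(x0,x1,y0,y1) in {"top":(145,182,168,225),"scene":(325,352,150,207)}.items():
    g=d[n]["pixels"].max(2);m=np.zeros_like(g);m[y0:y1,x0:x1]=(g[y0:y1,x0:x1]<62)
    cs=max(cv2.findContours(m,cv2.RETR_EXTERNAL,cv2.CHAIN_APPROX_NONE)[0],key=cv2.contourArea)
    r=cv2.minAreaRect(cs);print(n,r,cv2.contourArea(cs))
f=.64
T=lambda *p:np.array(p)*f-.18
for a,b in(((265,279),(527,252)),((243,335),(532,304))):
    print("cap",tri(d["top"],T(*a),d["scene"],T(*b)),plane(d["top"],[T(*a)],36),plane(d["scene"],[T(*b)],36))
E
```

```text
top ((162.89645385742188, 196.24851989746094), (13.538461685180664, 50.69231414794922), 22.61986541748047) 481.0
scene ((337.7189025878906, 179.98069763183594), (48.60527801513672, 14.38528823852539), 84.95755004882812) 277.5
cap (array([488.93779038, 335.78685464, 180.50100647]), [np.float64(1.8990741881856321), np.float64(1.8990741881853912)]) [[517.71080212 361.07606473  36.        ]] [[397.29436746 408.33565898  36.        ]]
cap (array([ 415.86639553,  449.45036478, -162.29452431]), [np.float64(0.06645620558146617), np.float64(0.06645620558145061)]) [[392.20827418 406.26836685  36.        ]] [[521.59935449 360.40549445  36.        ]]
```

View pics/ct.png

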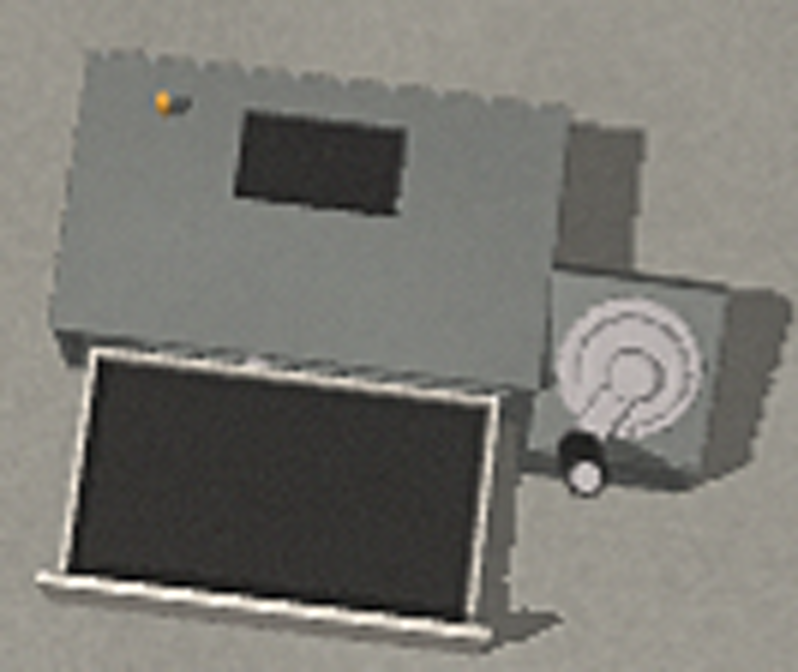

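View pics/cs.png

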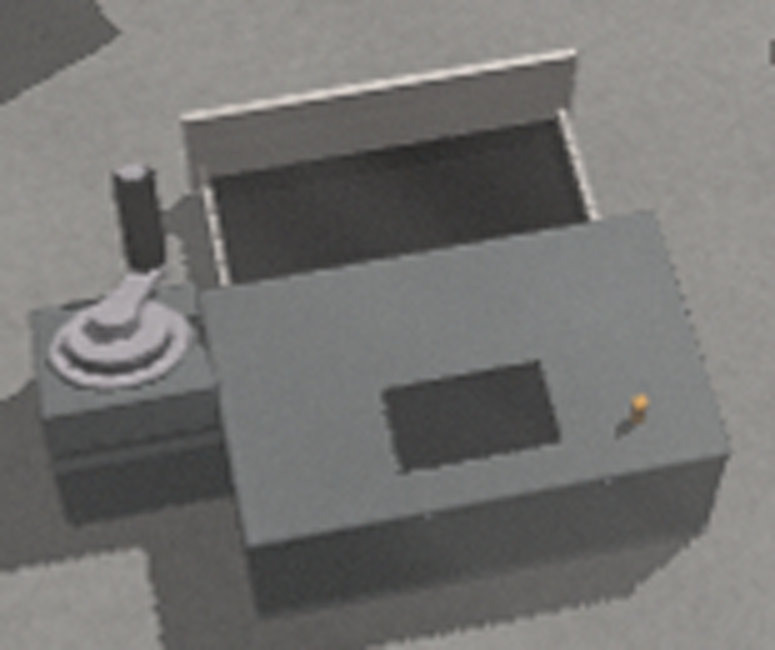

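The crops show the box-top corners, at (85,55), (570,105), (547,388) and (52,328) in the top crop and (205,293), (657,210), (730,455) and (247,545) in the scene crop. The sleeve tip is at (586,476) and (130,172), and the boss is at (635,372) in the top crop.

```bash
cat >> h.py <<'E'
def Rz(a): c,s=np.cos(a),np.sin(a); return np.array([[c,-s,0],[s,c,0],[0,0,1.]])
def Ry(a): c,s=np.cos(a),np.sin(a); return np.array([[c,0,s],[0,1,0],[-s,0,c]])
E
python3 - <<'E'
import pickle
from h import *
from scipy.optimize import least_squares
d=pickle.load(open("d0.pkl","rb"));t,s=d["top"],d["scene"]
ct=lambda p:(np.array(p)+.5)/6-.5+np.array([205,112]); cs=lambda p:(np.array(p)+.5)/5-.5+np.array([170,160])
Pt=plane(t,ct([(85,55),(570,105),(547,388),(52,328)]),110);Ps=plane(s,cs([(657+73,455),(247,545),(205,293),(657,210)]),110)
print(Pt.round(1),Ps.round(1))
# tester local: +x far from robot; top order: rear-left(+x,+y), rear-right(+x,-y), front-right(-x,-y), front-left
L=np.array([[80,135,110],[80,-135,110],[-80,-135,110],[-80,135,110.]])
for P in(Pt,Ps):
    a,b=np.mean(P[:,:2],0),np.polyfit
    q=P[:,:2]-a; l=L[:,:2]
    yaw=np.arctan2((l[:,0]*q[:,1]-l[:,1]*q[:,0]).sum(),(l*q).sum()); print("tester",a,np.degrees(yaw),np.linalg.norm(q[0]-q[1]),np.linalg.norm(q[1]-q[2]))
# tray rim inner corners z=38 (top): rear-left, rear-right ; front plate top edge z=76
print("rim",plane(t,ct([(95,352),(497,400)]),38).round(1),"plate",plane(t,ct([(38,577),(490,635)]),76).round(1),"plateS",plane(s,cs([(182,120),(575,52)]),76).round(1))
S,e=tri(t,ct((586,476)),s,cs((130,172)));print("sleeve tip",S,e)
B,e=tri(t,ct((635,372)),s,cs((112,320)));print("boss",B,e)
E
```

```text
[[701.5 186.5 110. ]
 [672.3 -86.9 110. ]
 [509.3 -70.3 110. ]
 [543.3 202.4 110. ]] [[706.8 181.6 110. ]
 [670.  -86.  110. ]
 [512.7 -62.4 110. ]
 [545.9 205.6 110. ]]
tester [606.60750737  57.91974237] -6.391162002319439 274.91652295630536 163.81420169189423
tester [608.86104555  59.70717011] -7.724926903254513 270.12052679410453 159.13009127489738
rim [[545.8 183.4  38. ]
 [517.3 -49.   38. ]] plate [[409.4 211.2  76. ]
 [376.6 -39.6  76. ]] plateS [[369.3 -36.8  76. ]
 [400.5 214.1  76. ]]
sleeve tip [451.3959808  -84.88979581 159.86061274] [np.float64(0.2863860227256861), np.float64(0.2863860227257024)]
boss [ 516.75399332 -118.13776983  117.64404514] [np.float64(0.06059730222444419), np.float64(0.06059730222447539)]
```

```bash
cat > go.py <<'E'
# usage: go.py x y z roll pitch yaw  -> tool-frame shift (cm) and rotvec (deg) from measured pose
import sys,numpy as np
from scipy.spatial.transform import Rotation as Q
from bench import sensors
s=sensors.sense();R=Q.from_euler('xyz',s["tcp_rot"],degrees=True)
def delta(p,T): return np.r_[R.inv().apply(np.array(p)-s["tool_pos"])/10,(R.inv()*T).as_rotvec(degrees=True)].round(2)
if __name__=="__main__":
    a=list(map(float,sys.argv[1:]))
    print(s["time"],s["tool_pos"].round(1),s["tcp_rot"].round(1),s["joint_pos"].round(0))
    for i in range(0,len(a),6): print(delta(a[i:i+3],Q.from_euler('xyz',a[i+3:i+6],degrees=True)).tolist())
E
python3 go.py 400 -200 270 180 0 100
```

```text
0.1 [ 191.9 -567.9  230.3] [-179.9   -0.    18.7] [-76.   8.  85.  -0.  87.  -5.]
[31.49, -28.21, -3.91, -0.08, -0.08, -81.33]
```

play_rows(motion=[[[31.5, -28.2, -4, 0, 0, -81.3], [31.5, -28.2, -4, 0, 0, -81.3], [31.5, -28.2, -4, 0, 0, -81.3], [31.5, -28.2, -4, 0, 0, -81.3], [31.5, -28.2, -4, 0, 0, -81.3]]], jaw=1)

```text
time: 0.6
tool_pos: [315.0, -349.9, 254.5]
tcp_rot: [-180.0, -0.0, 62.0]
ft_force: [1.7, -0.3, 0.2]
finger_gap: 85.1
grip_force: 0.0
```

```bash
python3 go.py 400 -200 270 180 0 100  420 0 260 180 0 120
```

```text
0.6 [ 315.  -349.9  254.5] [-180.   -0.   62.] [-54. -13. 103.   0.  90. -26.]
[17.22, 0.46, -1.54, -0.02, -0.03, -38.04]
[35.82, -7.18, -0.53, -0.01, -0.03, -58.04]
```

play_rows(motion=[[[35.8, -7.2, -0.5, 0, 0, -43], [35.8, -7.2, -0.5, 0, 0, -43], [35.8, -7.2, -0.5, 0, 0, -43], [35.8, -7.2, -0.5, 0, 0, -43], [35.8, -7.2, -0.5, 0, 0, -43]]])

```text
time: 1.1
tool_pos: [387.6, -110.8, 258.1]
tcp_rot: [180.0, 0.0, 104.9]
ft_force: [1.7, 0.0, -0.1]
finger_gap: 85.4
grip_force: 0.0
```

```bash
python3 go.py 457 384 220 180 0 160.3
```

```text
1.1 [ 387.6 -110.8  258.1] [180.    0.  104.9] [-23. -25. 112.   0.  93. -38.]
[46.02, 19.46, 3.81, 0.01, 0.01, -55.36]
```

play_rows(motion=[[[46, 19.5, 3.8, 0, 0, -55.4], [46, 19.5, 3.8, 0, 0, -55.4], [46, 19.5, 3.8, 0, 0, -55.4], [46, 19.5, 3.8, 0, 0, -55.4], [46, 19.5, 3.8, 0, 0, -55.4]]])

```text
time: 1.6
tool_pos: [423.5, 136.1, 239.0]
tcp_rot: [180.0, 0.0, 148.0]
ft_force: [1.1, -0.9, 0.4]
finger_gap: 85.5
grip_force: 0.0
```

```bash
python3 go.py 457 384 100 180 0 160.3
```

```text
1.6 [423.5 136.1 239. ] [180.   0. 148.] [ 11. -18. 108.  -0.  90. -47.]
[10.32, 22.79, 13.9, 0.0, 0.02, -12.35]
```

play_rows(motion=[[[10.3, 22.8, 13.9, 0, 0, -12.3], [10.3, 22.8, 13.9, 0, 0, -12.3], [10.3, 22.8, 13.9, 0, 0, -12.3], [10.3, 22.8, 13.9, 0, 0, -12.3], [10.3, 22.8, 13.9, 0, 0, -12.3]]])

```text
time: 2.1
tool_pos: [454.3, 352.0, 116.4]
tcp_rot: [-180.0, -0.0, 159.9]
ft_force: [0.2, -0.5, 1.6]
finger_gap: 85.5
grip_force: 0.0
```

```bash
python3 - <<'E'
from bench import optics
import cv2,numpy as np
a=[optics.snapshot(n)["pixels"] for n in("top","scene")]
c=[cv2.resize(a[0][140:260,110:230],(400,400),interpolation=2),cv2.resize(a[1][110:230,280:400],(400,400),interpolation=2)]
cv2.imwrite("pics/g1.png",np.hstack(c)[...,::-1])
E
python3 go.py 457 384 4 180 0 160.3
```

```text
2.2 [451.  352.5 110.7] [-179.6   -0.4  160.1] [ 33.   9.  97.   0.  75. -37.]
[0.43, 3.24, 10.65, -0.41, -0.42, -0.22]
```

View pics/g1.png

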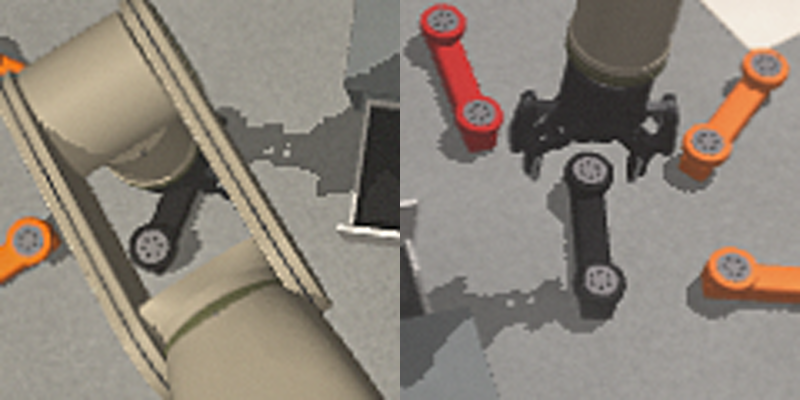

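The gripper hangs above the handset with the fingers straddling it crosswise. It's still a little short of the centre.

play_rows(motion=[[[0.3, 3.2, 4, 0, 0, 0], [0.3, 3.2, 4, 0, 0, 0], [0.3, 3.2, 4, 0, 0, 0]]])

```text
time: 2.5
tool_pos: [461.7, 380.4, 76.0]
tcp_rot: [-179.8, -0.1, 159.9]
ft_force: [0.1, 0.1, 1.6]
finger_gap: 85.5
grip_force: 0.0
```

```bash
python3 go.py 457 384 4 180 0 160.3
```

```text
2.5 [461.7 380.4  76. ] [-1.798e+02 -1.000e-01  1.599e+02] [ 35.  15.  94.  -0.  72. -35.]
[0.54, 0.21, 7.2, -0.21, -0.13, -0.37]
```

play_rows(motion=[[[0.5, 0.2, 4, 0, 0, -0.3], [0.5, 0.2, 6.5, 0, 0, -0.3], [0.5, 0.2, 7.1, 0, 0, -0.3], [0.5, 0.2, 7.1, 0, 0, -0.3]]])

```text
time: 2.9
tool_pos: [459.4, 384.3, 8.2]
tcp_rot: [180.0, 0.0, 160.1]
ft_force: [-0.2, -0.7, 0.5]
finger_gap: 85.6
grip_force: 0.0
```

play_rows(motion=[[[0, 0, 0, 0, 0, 0], [0, 0, 0, 0, 0, 0], [0, 0, 0, 0, 0, 0], [0, 0, 0, 0, 0, 0], [0, 0, 0, 0, 0, 0]]], jaw=0, squeeze=40)

```text
time: 3.4
tool_pos: [459.7, 385.4, 8.3]
tcp_rot: [179.9, 0.1, 160.2]
ft_force: [-1.2, -1.8, 6.8]
finger_gap: 30.8
grip_force: 41.2
```

```bash
python3 go.py 457 384 130 180 0 160.3
```

```text
3.4 [459.7 385.4   8.3] [1.799e+02 1.000e-01 1.602e+02] [ 35.  20.  96.  -0.  65. -35.]
[0.2, -0.21, -12.17, 0.08, 0.07, -0.12]
```

play_rows(motion=[[[0, 0, -3, 0, 0, 0], [0, 0, -8, 0, 0, 0], [0, 0, -13, 0, 0, 0], [0, 0, -15, 0, 0, 0]]])

```text
time: 3.8
tool_pos: [461.1, 386.5, 163.3]
tcp_rot: [179.6, 0.3, 160.2]
ft_force: [1.4, 0.9, -1.1]
finger_gap: 31.4
grip_force: 40.3
```

```bash
python3 go.py 464 77 160 180 0 82.9
```

```text
3.8 [461.1 386.5 163.3] [179.6   0.3 160.2] [ 35.  10.  90.   0.  80. -35.]
[-10.76, -29.02, 0.19, 0.49, -0.03, 77.29]
```

play_rows(motion=[[[-10.8, -29, 0, 0, 0, 77.3], [-10.8, -29, 0, 0, 0, 77.3], [-10.8, -29, 0, 0, 0, 77.3], [-10.8, -29, 0, 0, 0, 77.3], [-10.8, -29, 0, 0, 0, 77.3]]])

```text
time: 4.3
tool_pos: [461.0, 133.2, 156.9]
tcp_rot: [180.0, 0.0, 116.9]
ft_force: [0.5, -0.9, -2.5]
finger_gap: 30.9
grip_force: 40.4
```

```bash
python3 go.py 464 77 160 180 0 82.9
```

```text
4.3 [461.  133.2 156.9] [180.    0.  116.9] [ 10.  -9. 109.  -0.  80. -17.]
[-5.15, -2.28, -0.31, 0.01, 0.0, 33.99]
```

play_rows(motion=[[[-5.1, -2.3, 0, 0, 0, 34], [-5.1, -2.3, 0, 0, 0, 34], [-5.1, -2.3, 0, 0, 0, 34], [-5.1, -2.3, 0, 0, 0, 34], [-5.1, -2.3, 0, 0, 0, 34]]])

```text
time: 4.8
tool_pos: [464.3, 78.8, 156.8]
tcp_rot: [-180.0, -0.0, 83.0]
ft_force: [-0.6, -0.4, -1.8]
finger_gap: 30.9
grip_force: 40.5
```

```bash
python3 go.py 464 77 31 180 0 82.9
```

```text
4.8 [464.3  78.8 156.8] [-180.   -0.   83.] [  3. -10. 110.   0.  80.  10.]
[-0.18, -0.0, 12.58, -0.01, -0.0, 0.15]
```

play_rows(motion=[[[-0.2, 0, 4, 0, 0, 0], [-0.2, 0, 8, 0, 0, 0], [-0.2, 0, 11, 0, 0, 0], [-0.2, 0, 12.1, 0, 0, 0], [-0.2, 0, 12.4, 0, 0, 0]]])

```text
time: 5.3
tool_pos: [463.0, 77.2, 31.7]
tcp_rot: [-179.8, 0.0, 83.4]
ft_force: [0.2, 0.5, -0.9]
finger_gap: 31.1
grip_force: 40.4
```

play_rows(motion=[[[0, 0, 0.15, 0, 0, 0], [0, 0, 0.15, 0, 0, 0]]])

```text
time: 5.5
tool_pos: [465.7, 77.2, 33.1]
tcp_rot: [179.8, -0.0, 83.3]
ft_force: [0.1, 0.2, -1.1]
finger_gap: 31.4
grip_force: 40.4
```

play_rows(motion=[[[0, 0, 0.1, 0, 0, 0], [0, 0, 0.2, 0, 0, 0], [0, 0, 0.2, 0, 0, 0]]])

```text
time: 5.8
tool_pos: [465.0, 77.1, 30.2]
tcp_rot: [179.9, -0.0, 83.2]
ft_force: [1.3, 0.5, 1.5]
finger_gap: 31.2
grip_force: 40.8
```

Contact; I'll release slowly.

play_rows(motion=[[[0, 0, 0, 0, 0, 0], [0, 0, 0, 0, 0, 0], [0, 0, 0, 0, 0, 0], [0, 0, 0, 0, 0, 0], [0, 0, 0, 0, 0, 0]]], jaw=0.62)

```text
time: 6.3
tool_pos: [463.2, 77.1, 29.0]
tcp_rot: [-179.9, 0.0, 83.2]
ft_force: [-6.2, -0.0, 2.1]
finger_gap: 53.1
grip_force: 0.0
```

play_rows(motion=[[[0, 0, -2, 0, 0, 0], [0, 0, -6, 0, 0, 0], [0, 0, -11, 0, 0, 0], [0, 0, -16, 0, 0, 0], [0, 0, -17, 0, 0, 0]]])

```text
time: 6.8
tool_pos: [467.9, 77.3, 206.8]
tcp_rot: [179.4, -0.1, 83.2]
ft_force: [0.8, -0.2, -0.2]
finger_gap: 53.0
grip_force: 0.0
```

```bash
cat > crank.py <<'E'
import numpy as np
from h import *
yaw=np.radians(-7.1)
RH=Rz(yaw)@Ry(-0.42)     # hub axes in world
H=np.array([528.5,-118.7,95.])
from scipy.spatial.transform import Rotation as Q
TR=Q.from_matrix(np.c_[RH[:,1],RH[:,0],-RH[:,2]])  # tool x=hub y, y=hub x, z=-hub z
def pos(ang,along,rad=50): a=np.radians(ang);return H+RH@[rad*np.cos(a),rad*np.sin(a),along]
E
python3 - <<'E'
from crank import *
from go import *
from bench import optics
import cv2
print(np.linalg.det(TR.as_matrix()),TR.as_euler('xyz',degrees=True))
a={n:optics.snapshot(n) for n in("top","scene")}
t,s=a["top"],a["scene"]
c=[cv2.resize(t["pixels"][120:220,195:335],(560,400),interpolation=2)]
c2=cv2.resize(s["pixels"][150:290,160:300],(400,400),interpolation=2)
cv2.imwrite("pics/p1.png",np.hstack([cv2.resize(c[0],(400,286)),c2[:286]])[...,::-1])
tip=np.array([451.4,-84.9,159.9]);print("tip in hub",RH.T@(tip-H))
print(s and sensors.sense()["tool_pos"], "pred tip px", proj(t,pos(153,90)))
for al in(130,47): print(al,pos(153,al),delta(pos(153,al),TR))
E
```

```text
0.9999999999999989 [155.9357726   0.         82.9      ]
tip in hub [-47.21031776  24.01114564  92.16024513]
[466.27333243  77.15060935 202.53772438] pred tip px [[302.82413641 190.01157961]]
130 [438.33682556 -84.59465157 195.53570104] [-16.42  -1.03   1.09 -23.42  -0.18   0.29]
47 [471.92142437 -88.77783449 119.749319  ] [-16.46   2.27   8.7  -23.42  -0.18   0.29]
```

View pics/p1.png

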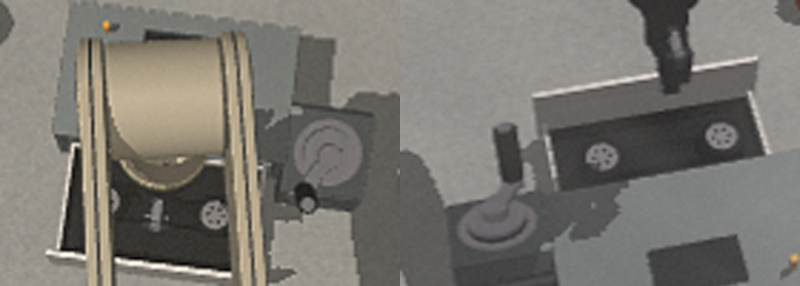

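The handset lies caps up in the middle of the tray (caps at about (600,155) and (720,135)), the tray is still open and the sleeve hasn't moved. Next is the approach to the sleeve.

play_rows(motion=[[[-4, -0.3, 0, -5, 0, 0], [-8, -0.5, 0, -12, 0, 0], [-12, -0.8, 0.5, -20, 0, 0.3], [-16.4, -1, 1, -23.4, -0.2, 0.3], [-16.4, -1, 1, -23.4, -0.2, 0.3]]], jaw=1)

```text
time: 7.4
tool_pos: [430.5, -90.9, 184.0]
tcp_rot: [156.8, 0.2, 82.2]
ft_force: [0.2, 1.0, -0.4]
finger_gap: 85.1
grip_force: 0.0
```

play_rows(motion=[[[0, 0, 0, 0, 0, 0], [0, 0, 0, 0, 0, 0]]])

```text
time: 7.6
tool_pos: [434.9, -83.8, 188.7]
tcp_rot: [156.7, 0.1, 82.9]
ft_force: [0.1, 0.1, 0.5]
finger_gap: 85.5
grip_force: 0.0
```

```bash
python3 - <<'E'
from crank import *
from go import *
print(s["tool_pos"],s["tcp_rot"],s["joint_pos"].round())
for al in(100,45): print(al,delta(pos(153,al,51),TR))
E
```

```text
[434.90028821 -83.82473567 188.68395668] [1.56692120e+02 7.60740370e-02 8.28890186e+01] [-23. -45. 134.   6.  68. -17.]
100 [ 0.01  0.54  2.51 -0.76  0.07  0.02]
45 [ 0.02  0.62  8.01 -0.76  0.07  0.02]
```

play_rows(motion=[[[0, 0.3, 2.5, -0.7, 0, 0], [0, 0.6, 5.5, -0.7, 0, 0], [0, 0.6, 7.5, -0.7, 0, 0], [0, 0.6, 8, -0.7, 0, 0], [0, 0.6, 8, -0.7, 0, 0]]])

```text
time: 8.1
tool_pos: [471.7, -87.1, 117.1]
tcp_rot: [156.1, 0.1, 83.1]
ft_force: [-0.2, 0.4, 0.9]
finger_gap: 85.2
grip_force: 0.0
```

```bash
python3 - <<'E'
from crank import *
from go import *
from bench import optics
import cv2
print(s["tool_pos"],s["tcp_rot"],s["ft_force"],s["joint_pos"].round())
print(delta(pos(153,45,51),TR))
a=optics.snapshot("scene")["pixels"][150:290,160:340];b=optics.snapshot("top")["pixels"][150:220,260:350]
cv2.imwrite("pics/c1.png",np.hstack([cv2.resize(a,(450,350),interpolation=2),cv2.resize(b,(350,350),interpolation=2)])[...,::-1])
E
```

```text
[471.71370918 -87.11757192 117.12694536] [1.56104285e+02 7.38494211e-02 8.31037231e+01] [-0.19109996  0.39727054  0.85612146] [-21. -33. 135.   7.  55. -17.]
[-0.12  0.05 -0.02 -0.17 -0.02  0.22]
```

View pics/c1.png

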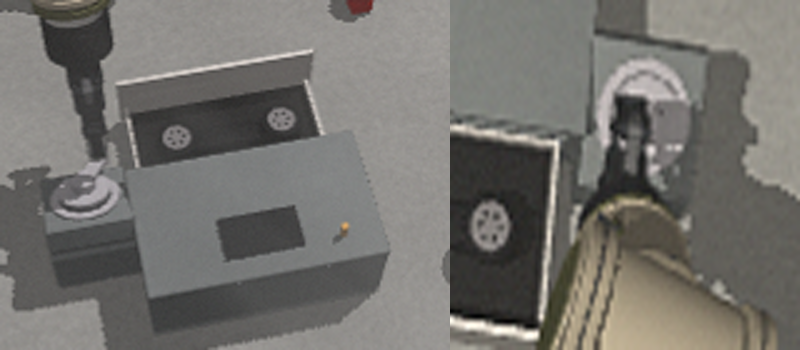

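The fingers straddle the sleeve, which is hidden behind the front finger, with the tips just above the crank arm at about (95,160). Closing.

play_rows(motion=[[[0, 0, 0, 0, 0, 0], [0, 0, 0, 0, 0, 0], [0, 0, 0, 0, 0, 0], [0, 0, 0, 0, 0, 0], [0, 0, 0, 0, 0, 0]]], jaw=0, squeeze=50)

```text
time: 8.7
tool_pos: [471.2, -89.4, 118.1]
tcp_rot: [156.0, 0.1, 82.9]
ft_force: [-7.4, 1.9, 5.1]
finger_gap: 23.1
grip_force: 48.6
```

```bash
python3 - <<'E'
from crank import *
from go import *
print(s["tool_pos"],s["tcp_rot"],s["joint_pos"].round())
print("hub fr",RH.T@(s["tool_pos"]-H), RH.T@s["ft_force"])
E
```

```text
[471.17869845 -89.35845996 118.13227422] [1.55981235e+02 1.28997455e-01 8.28724982e+01] [-21. -33. 135.   7.  55. -17.]
hub fr [-45.81713876  22.03154977  45.79476284] [-4.87700312  0.93957857  7.75269148]
```

```bash
cat > wind.py <<'E'
import sys
from crank import *
from bench import sensors
s=sensors.sense();a0,st,n=map(float,sys.argv[1:4]);n=int(n)
p=RH.T@(s["tool_pos"]-H);f=RH.T@s["ft_force"];a=np.arctan2(p[1],p[0]);e=np.array([np.cos(a),np.sin(a),0]);t=np.array([e[1],-e[0],0])
print(s["time"],"p",p.round(1),"r %.1f ang %.1f  F_rad %.1f F_cw %.1f F_ax %.1f"%(np.hypot(*p[:2]),np.degrees(a),f@e,f@t,f[2]),"q",s["joint_pos"].round())
A=np.radians(a0-st*np.arange(n+1))
print([[round(5*(np.sin(x)-np.sin(A[0])),2),round(5*(np.cos(x)-np.cos(A[0])),2),0,0,0,0] for x in A[1:]])
E
python3 wind.py 154 10 5
```

```text
8.7 p [-45.8  22.   45.8] r 50.8 ang 154.3  F_rad 4.8 F_cw -1.3 F_ax 7.8 q [-21. -33. 135.   7.  55. -17.]
[[np.float64(0.75), np.float64(0.45), 0, 0, 0, 0], [np.float64(1.4), np.float64(1.02), 0, 0, 0, 0], [np.float64(1.95), np.float64(1.7), 0, 0, 0, 0], [np.float64(2.38), np.float64(2.46), 0, 0, 0, 0], [np.float64(2.66), np.float64(3.28), 0, 0, 0, 0]]
```

play_rows(motion=[[[0.75, 0.45, 0, 0, 0, 0], [1.4, 1.02, 0, 0, 0, 0], [1.95, 1.7, 0, 0, 0, 0], [2.38, 2.46, 0, 0, 0, 0], [2.66, 3.28, 0, 0, 0, 0]]])

```text
time: 9.2
tool_pos: [504.5, -68.4, 131.1]
tcp_rot: [156.0, 0.4, 82.8]
ft_force: [-1.6, -17.7, -7.0]
finger_gap: 22.8
grip_force: 49.4
```

```bash
python3 wind.py 104 12 5
```

```text
9.2 p [-12.7  46.9  45.2] r 48.6 ang 105.1  F_rad -16.5 F_cw -6.9 F_ax -6.7 q [-16. -27. 130.   4.  54. -10.]
[[np.float64(0.15), np.float64(1.04), 0, 0, 0, 0], [np.float64(0.07), np.float64(2.08), 0, 0, 0, 0], [np.float64(-0.22), np.float64(3.08), 0, 0, 0, 0], [np.float64(-0.71), np.float64(4.01), 0, 0, 0, 0], [np.float64(-1.38), np.float64(4.81), 0, 0, 0, 0]]
```

```bash
cat > wind.py <<'E'
import sys,json
from crank import *
from bench import sensors
# usage: cmdx cmdy cenx ceny a_start step n [R] ; rows at a_start-step*(1..n)
s=sensors.sense();cx,cy,ox,oy,a0,st,n=map(float,sys.argv[1:8]);n=int(n);Rr=float(sys.argv[8]) if len(sys.argv)>8 else 50
p=RH.T@(s["tool_pos"]-H);f=RH.T@s["ft_force"];a=np.arctan2(p[1]-oy,p[0]-ox);e=np.array([np.cos(a),np.sin(a),0]);t=np.array([e[1],-e[0],0])
print(s["time"],"p",p.round(1),"r %.1f ang %.1f  F_rad %.1f F_cw %.1f F_ax %.1f"%(np.hypot(p[0]-ox,p[1]-oy),np.degrees(a),f@e,f@t,f[2]),"q",s["joint_pos"].round().tolist())
A=np.radians(a0-st*np.arange(1,n+1))
T=np.c_[oy+Rr*np.sin(A)-cy,ox+Rr*np.cos(A)-cx]
print([[*map(float,(r/10).round(2)),0,0,0,0] for r in T], "end cmd",(ox+Rr*np.cos(A[-1])).round(1),(oy+Rr*np.sin(A[-1])).round(1))
E
python3 wind.py -13 50.3 -1.9 -1.95 102 12 5
```

```text
9.2 p [-12.7  46.9  45.2] r 50.0 ang 102.4  F_rad -16.8 F_cw -6.1 F_ax -6.7 q [-16.0, -27.0, 130.0, 4.0, 54.0, -10.0]
[[-0.22, 1.11, 0, 0, 0, 0], [-0.33, 2.15, 0, 0, 0, 0], [-0.66, 3.14, 0, 0, 0, 0], [-1.18, 4.05, 0, 0, 0, 0], [-1.88, 4.83, 0, 0, 0, 0]] end cmd 35.3 31.5
```

play_rows(motion=[[[-0.22, 1.11, 0, 0, 0, 0], [-0.33, 2.15, 0, 0, 0, 0], [-0.66, 3.14, 0, 0, 0, 0], [-1.18, 4.05, 0, 0, 0, 0], [-1.88, 4.83, 0, 0, 0, 0]]])

```text
time: 9.7
tool_pos: [545.4, -89.8, 150.4]
tcp_rot: [156.1, 0.1, 82.9]
ft_force: [-9.9, 4.1, 2.7]
finger_gap: 22.8
grip_force: 50.8
```

```bash
python3 wind.py 35.3 31.5 -1.9 -1.95 42 12 5
```

```text
9.7 p [34.6 30.8 45.2] r 49.0 ang 41.8  F_rad -4.3 F_cw -7.6 F_ax 6.7 q [-17.0, -20.0, 122.0, 5.0, 54.0, -12.0]
[[-0.85, 0.61, 0, 0, 0, 0], [-1.8, 1.04, 0, 0, 0, 0], [-2.82, 1.25, 0, 0, 0, 0], [-3.87, 1.25, 0, 0, 0, 0], [-4.89, 1.04, 0, 0, 0, 0]] end cmd 45.7 -17.4
```

play_rows(motion=[[[-0.85, 0.57, 0, 0, 0, 0], [-1.8, 0.99, 0, 0, 0, 0], [-2.82, 1.2, 0, 0, 0, 0], [-3.87, 1.2, 0, 0, 0, 0], [-4.89, 0.99, 0, 0, 0, 0]]])

```text
time: 10.2
tool_pos: [549.4, -139.1, 155.5]
tcp_rot: [155.9, -0.0, 82.9]
ft_force: [-1.5, 7.4, 2.3]
finger_gap: 22.7
grip_force: 50.3
```

```bash
python3 wind.py 45.2 -17.4 -2.4 -1.95 -18 12 5
```

```text
10.2 p [ 45.9 -17.6  45.8] r 50.8 ang -18.0  F_rad -3.4 F_cw -6.5 F_ax 3.1 q [-24.0, -17.0, 120.0, 8.0, 54.0, -20.0]
[[-0.95, -0.43, 0, 0, 0, 0], [-1.8, -1.04, 0, 0, 0, 0], [-2.5, -1.82, 0, 0, 0, 0], [-3.02, -2.73, 0, 0, 0, 0], [-3.35, -3.72, 0, 0, 0, 0]] end cmd 8.0 -50.9
```

play_rows(motion=[[[-0.95, -0.43, 0, 0, 0, 0], [-1.8, -1.04, 0, 0, 0, 0], [-2.5, -1.82, 0, 0, 0, 0], [-3.02, -2.73, 0, 0, 0, 0], [-3.35, -3.72, 0, 0, 0, 0]]])

```text
time: 10.7
tool_pos: [512.5, -169.3, 141.6]
tcp_rot: [155.7, 0.1, 82.9]
ft_force: [5.3, 2.7, -0.1]
finger_gap: 23.0
grip_force: 49.8
```

```bash
python3 wind.py 8 -50.9 -2.2 -1.95 -78 12 5
```

```text
10.7 p [ 10.2 -52.2  46.5] r 51.7 ang -76.1  F_rad -2.2 F_cw -5.1 F_ax -2.1 q [-30.0, -21.0, 125.0, 11.0, 55.0, -28.0]
[[-0.11, -1.02, 0, 0, 0, 0], [0.0, -2.06, 0, 0, 0, 0], [0.33, -3.05, 0, 0, 0, 0], [0.85, -3.96, 0, 0, 0, 0], [1.55, -4.74, 0, 0, 0, 0]] end cmd -39.4 -35.4
```

play_rows(motion=[[[-0.11, -1.02, 0, 0, 0, 0], [0, -2.06, 0, 0, 0, 0], [0.33, -3.05, 0, 0, 0, 0], [0.85, -3.96, 0, 0, 0, 0], [1.55, -4.74, 0, 0, 0, 0]]])

```text
time: 11.2
tool_pos: [469.6, -149.6, 121.4]
tcp_rot: [155.9, 0.3, 82.8]
ft_force: [-3.5, -4.7, 5.2]
finger_gap: 22.6
grip_force: 50.4
```

```bash
python3 wind.py -39.4 -35.4 -2.2 -1.95 -138 12 5; cat > tray.py <<'E'
from h import *
from bench import optics
s=optics.snapshot("scene");im=s["pixels"].astype(int)
u=np.array([np.cos(np.radians(-7.1)),np.sin(np.radians(-7.1))])
v=np.array([-u[1],u[0]]);c=np.array([608,59.])
# brightness profile along tester x at front-plate top height, at several y
X=np.arange(-230,-60,1.)
L=[]
for y in(20,50,80,100):
    q=proj(s,[[*(c+x*u+y*v),76] for x in X]);g=cv2.remap(s["pixels"].max(2).astype(np.float32),q[None,:,0].astype(np.float32),q[None,:,1].astype(np.float32),1)[0]
    L.append((float(X[g.argmax()]),float(g.max())))
print("plate x",L)
E
python3 tray.py
```

```text
11.2 p [-39.1 -37.9  46.3] r 51.5 ang -135.7  F_rad 3.9 F_cw -3.2 F_ax 5.9 q [-30.0, -30.0, 133.0, 11.0, 55.0, -28.0]
[[0.85, -0.61, 0, 0, 0, 0], [1.8, -1.04, 0, 0, 0, 0], [2.82, -1.25, 0, 0, 0, 0], [3.87, -1.25, 0, 0, 0, 0], [4.89, -1.04, 0, 0, 0, 0]] end cmd -49.8 13.5
plate x [(-136.0, 148.8515625), (-145.0, 147.439453125), (-184.0, 149.03125), (-134.0, 151.6494140625)]
```

play_rows(motion=[[[0.85, -0.61, 0, 0, 0, 0], [1.8, -1.04, 0, 0, 0, 0], [2.82, -1.25, 0, 0, 0, 0]]])

```text
time: 11.55
tool_pos: [461.1, -119.4, 115.4]
tcp_rot: [156.0, 0.2, 82.8]
ft_force: [-7.1, -2.5, 7.0]
finger_gap: 23.0
grip_force: 51.0
```

```bash
python3 wind.py -51.9 -7.2 -2.2 -1.95 -174 10 5; python3 -c "
from bench import optics;import cv2
a=optics.snapshot('scene')['pixels'][150:290,160:340];cv2.imwrite('pics/w1.png',cv2.resize(a,None,fx=4,fy=4,interpolation=2)[...,::-1])"
```

```text
11.55 p [-52.7  -9.   45.9] r 51.0 ang -172.0  F_rad 3.7 F_cw -2.8 F_ax 9.1 q [-27.0, -33.0, 135.0, 9.0, 55.0, -23.0]
[[0.87, -0.02, 0, 0, 0, 0], [1.73, 0.12, 0, 0, 0, 0], [2.56, 0.4, 0, 0, 0, 0], [3.32, 0.82, 0, 0, 0, 0], [4.0, 1.37, 0, 0, 0, 0]] end cmd -38.2 32.8
```

View pics/w1.png

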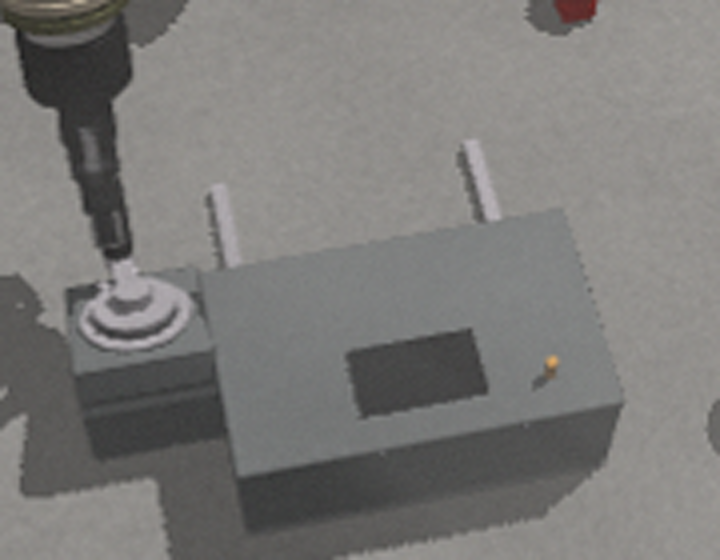

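The tray is nearly in: the front plate has gone behind the box's top edge and only the fixed rails stick out, at (220,225) and (480,180). I'll measure the plate from the top view while going on gently.

play_rows(motion=[[[0.44, -0.05, 0, 0, 0, 0], [0.87, -0.02, 0, 0, 0, 0], [1.3, 0.04, 0, 0, 0, 0], [1.73, 0.12, 0, 0, 0, 0]]])

```text
time: 12.0
tool_pos: [464.5, -101.8, 115.8]
tcp_rot: [156.0, 0.1, 82.9]
ft_force: [-7.6, 0.6, 7.8]
finger_gap: 23.2
grip_force: 51.1
```

```bash
python3 wind.py -50.7 10.1 -2.2 -1.95 -194 5 5; cat > tr.py <<'E'
import sys
from h import *
from bench import optics
s=optics.snapshot("top")
g=np.ascontiguousarray(s["pixels"][130:225,205:310])
cv2.imwrite(sys.argv[1],cv2.resize(g,None,fx=6,fy=6,interpolation=2)[...,::-1])
u=np.array([np.cos(np.radians(-7.1)),np.sin(np.radians(-7.1))]);v=np.array([-u[1],u[0]]);c=np.array([608,59.])
for x in(-140,-120,-100,-80): print(x,(((proj(s,[*(c+x*u+100*v),76])[0]-[205,130])*6)).round())
E
python3 tr.py pics/w2.png
```

```text
12.0 p [-51.4   8.9  45.7] r 50.4 ang 167.6  F_rad 3.6 F_cw -1.1 F_ax 10.2 q [-24.0, -34.0, 136.0, 8.0, 55.0, -20.0]
[[0.42, 0.12, 0, 0, 0, 0], [0.83, 0.28, 0, 0, 0, 0], [1.22, 0.48, 0, 0, 0, 0], [1.59, 0.7, 0, 0, 0, 0], [1.94, 0.96, 0, 0, 0, 0]] end cmd -41.1 29.5
-140 [101. 339.]
-120 [106. 304.]
-100 [110. 270.]
-80 [115. 235.]
```

View pics/w2.png

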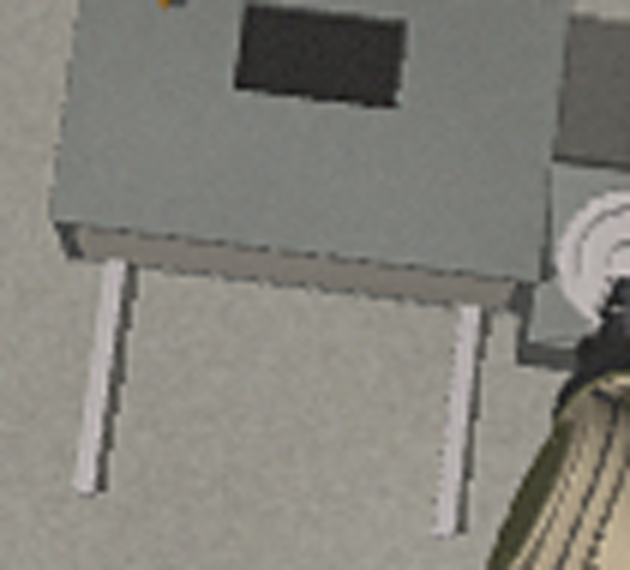

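The front plate is now just inside the box mouth, between (80,240) and (520,295), so the last part is under way. I'll approach the stop in small steps.

play_rows(motion=[[[0.25, 0.07, 0, 0, 0, 0], [0.5, 0.15, 0, 0, 0, 0], [0.75, 0.25, 0, 0, 0, 0], [0.98, 0.36, 0, 0, 0, 0], [0.98, 0.36, 0, 0, 0, 0]]])

```text
time: 12.55
tool_pos: [469.2, -92.2, 117.3]
tcp_rot: [156.0, 0.1, 82.9]
ft_force: [-6.4, 1.8, 6.1]
finger_gap: 22.8
grip_force: 51.0
```

```bash
python3 wind.py -47.1 19.9 -2.2 -1.95 -206 2 5
```

```text
12.55 p [-47.6  19.   45.7] r 50.0 ang 155.3  F_rad 3.6 F_cw -0.5 F_ax 8.3 q [-22.0, -33.0, 135.0, 7.0, 55.0, -18.0]
[[0.16, 0.08, 0, 0, 0, 0], [0.32, 0.16, 0, 0, 0, 0], [0.46, 0.25, 0, 0, 0, 0], [0.61, 0.34, 0, 0, 0, 0], [0.75, 0.44, 0, 0, 0, 0]] end cmd -42.7 27.4
```

play_rows(motion=[[[0.14, 0.07, 0, 0, 0, 0], [0.28, 0.14, 0, 0, 0, 0], [0.28, 0.14, 0, 0, 0, 0]]])

```text
time: 12.85
tool_pos: [470.9, -89.7, 117.9]
tcp_rot: [156.0, 0.1, 82.9]
ft_force: [-6.5, 2.4, 6.8]
finger_gap: 22.9
grip_force: 50.9
```

```bash
python3 wind.py -45.7 22.7 -2.2 -1.95 -209.5 3.5 2
```

```text
12.85 p [-46.2  21.6  45.7] r 49.9 ang 151.8  F_rad 3.8 F_cw -0.2 F_ax 9.0 q [-21.0, -33.0, 135.0, 7.0, 55.0, -17.0]
[[0.26, 0.16, 0, 0, 0, 0], [0.51, 0.33, 0, 0, 0, 0]] end cmd -42.4 27.8
```

play_rows(motion=[[[0.13, 0.08, 0, 0, 0, 0], [0.26, 0.16, 0, 0, 0, 0], [0.26, 0.16, 0, 0, 0, 0]]])

```text
time: 13.15
tool_pos: [472.6, -87.3, 118.5]
tcp_rot: [156.0, 0.1, 82.9]
ft_force: [-6.0, 2.0, 5.9]
finger_gap: 23.1
grip_force: 50.9
```

```bash
python3 wind.py -44.1 25.3 -2.2 -1.95 -213 4 2
```

```text
13.15 p [-44.6  24.3  45.7] r 49.8 ang 148.3  F_rad 3.4 F_cw -0.6 F_ax 8.0 q [-21.0, -33.0, 135.0, 7.0, 55.0, -16.0]
[[0.28, 0.2, 0, 0, 0, 0], [0.56, 0.42, 0, 0, 0, 0]] end cmd -39.9 30.9
```

play_rows(motion=[[[0.14, 0.1, 0, 0, 0, 0], [0.28, 0.2, 0, 0, 0, 0], [0.28, 0.2, 0, 0, 0, 0]]])

```text
time: 13.45
tool_pos: [474.9, -84.7, 119.4]
tcp_rot: [156.0, 0.1, 82.9]
ft_force: [-5.1, 1.4, 5.6]
finger_gap: 22.6
grip_force: 50.8
```

```bash
python3 wind.py -42.1 28.1 -2.2 -1.95 -217 4 2
```

```text
13.45 p [-42.5  27.1  45.7] r 49.7 ang 144.2  F_rad 2.5 F_cw -0.8 F_ax 7.3 q [-20.0, -32.0, 135.0, 6.0, 55.0, -16.0]
[[0.28, 0.22, 0, 0, 0, 0], [0.53, 0.45, 0, 0, 0, 0]] end cmd -37.6 33.4
```

play_rows(motion=[[[0.14, 0.11, 0, 0, 0, 0], [0.27, 0.22, 0, 0, 0, 0], [0.27, 0.22, 0, 0, 0, 0]]])

```text
time: 13.75
tool_pos: [477.2, -82.3, 120.3]
tcp_rot: [156.0, 0.1, 82.9]
ft_force: [-4.9, 1.3, 5.7]
finger_gap: 22.6
grip_force: 50.7
```

```bash
python3 wind.py -39.9 30.8 -2.2 -1.95 -221 4 2
```

```text
13.75 p [-40.3  29.8  45.7] r 49.6 ang 140.2  F_rad 2.2 F_cw -0.9 F_ax 7.3 q [-20.0, -32.0, 134.0, 6.0, 54.0, -15.0]
[[0.26, 0.23, 0, 0, 0, 0], [0.5, 0.49, 0, 0, 0, 0]] end cmd -35.0 35.8
```

play_rows(motion=[[[0.13, 0.11, 0, 0, 0, 0], [0.26, 0.23, 0, 0, 0, 0], [0.26, 0.23, 0, 0, 0, 0]]])

```text
time: 14.05
tool_pos: [479.7, -80.1, 121.3]
tcp_rot: [156.0, 0.1, 82.9]
ft_force: [-4.7, 1.9, 5.6]
finger_gap: 23.2
grip_force: 50.6
```

```bash
python3 wind.py -37.6 33.4 -2.2 -1.95 -225 4 2
```

```text
14.05 p [-37.9  32.3  45.7] r 49.4 ang 136.2  F_rad 2.5 F_cw -0.6 F_ax 7.1 q [-19.0, -32.0, 134.0, 6.0, 54.0, -14.0]
[[0.24, 0.26, 0, 0, 0, 0], [0.46, 0.53, 0, 0, 0, 0]] end cmd -32.3 38.0
```

play_rows(motion=[[[0.12, 0.13, 0, 0, 0, 0], [0.24, 0.26, 0, 0, 0, 0], [0.24, 0.26, 0, 0, 0, 0]]])

```text
time: 14.35
tool_pos: [482.4, -78.0, 122.4]
tcp_rot: [156.0, 0.1, 82.9]
ft_force: [-3.8, 1.9, 5.7]
finger_gap: 22.6
grip_force: 50.7
```

```bash
python3 wind.py -35 35.8 -2.2 -1.95 -229 4 2
```

```text
14.35 p [-35.2  34.7  45.7] r 49.3 ang 132.0  F_rad 1.9 F_cw -0.0 F_ax 6.9 q [-19.0, -31.0, 133.0, 6.0, 54.0, -14.0]
[[0.22, 0.27, 0, 0, 0, 0], [0.42, 0.56, 0, 0, 0, 0]] end cmd -29.4 40.0
```

play_rows(motion=[[[0.11, 0.14, 0, 0, 0, 0], [0.22, 0.28, 0, 0, 0, 0], [0.22, 0.28, 0, 0, 0, 0]]])

```text
time: 14.65
tool_pos: [485.3, -76.1, 123.5]
tcp_rot: [156.0, 0.1, 82.9]
ft_force: [-3.6, 2.1, 5.3]
finger_gap: 23.0
grip_force: 50.6
```

```bash
python3 wind.py -32.2 38 -2.2 -1.95 -233 4 2
```

```text
14.65 p [-32.3  36.9  45.7] r 49.2 ang 127.8  F_rad 2.2 F_cw -0.0 F_ax 6.4 q [-18.0, -31.0, 133.0, 5.0, 54.0, -13.0]
[[0.2, 0.28, 0, 0, 0, 0], [0.38, 0.58, 0, 0, 0, 0]] end cmd -26.4 41.8
```

play_rows(motion=[[[0.1, 0.15, 0, 0, 0, 0], [0.2, 0.29, 0, 0, 0, 0], [0.2, 0.29, 0, 0, 0, 0]]])

```text
time: 14.95
tool_pos: [488.2, -74.5, 124.7]
tcp_rot: [156.0, 0.1, 82.9]
ft_force: [-4.4, 2.8, 4.6]
finger_gap: 22.6
grip_force: 50.6
```

```bash
python3 wind.py -29.3 40 -2.2 -1.95 -237 4 2;  python3 - <<'E'
# plate bottom/top edges in the top view: profile along tester x, mean over y
from h import *
from bench import optics
import pickle
s=optics.snapshot("top");u=np.array([np.cos(np.radians(-7.1)),np.sin(np.radians(-7.1))]);v=np.array([-u[1],u[0]]);c=np.array([608,59.])
X=np.arange(-130,-70,2.);o=[]
for x in X:
    q=proj(s,[[*(c+x*u+y*v),76] for y in np.arange(-40,70,2)]).astype(np.float32);o.append(cv2.remap(s["pixels"].mean(2).astype(np.float32),q[None,:,0],q[None,:,1],1).mean())
print([(int(x),int(g)) for x,g in zip(X,o)])
E
```

```text
14.95 p [-29.4  38.9  45.7] r 49.1 ang 123.6  F_rad 3.2 F_cw -0.7 F_ax 6.1 q [-18.0, -30.0, 133.0, 5.0, 54.0, -13.0]
[[0.18, 0.29, 0, 0, 0, 0], [0.34, 0.6, 0, 0, 0, 0]] end cmd -23.3 43.4
[(-130, 145), (-128, 144), (-126, 144), (-124, 145), (-122, 145), (-120, 144), (-118, 144), (-116, 144), (-114, 144), (-112, 144), (-110, 144), (-108, 145), (-106, 145), (-104, 145), (-102, 145), (-100, 146), (-98, 139), (-96, 121), (-94, 113), (-92, 112), (-90, 111), (-88, 113), (-86, 115), (-84, 116), (-82, 117), (-80, 115), (-78, 106), (-76, 99), (-74, 113), (-72, 124)]
```

play_rows(motion=[[[0.09, 0.14, 0, 0, 0, 0], [0.18, 0.29, 0, 0, 0, 0], [0.18, 0.29, 0, 0, 0, 0]]])

```text
time: 15.3
tool_pos: [491.2, -73.1, 126.0]
tcp_rot: [156.0, 0.1, 82.9]
ft_force: [-3.1, 2.4, 5.6]
finger_gap: 22.8
grip_force: 50.6
```

```bash
python3 wind.py -26.4 41.8 -2.2 -1.95 -241 4.5 2
```

```text
15.3 p [-26.3  40.7  45.7] r 49.0 ang 119.5  F_rad 2.2 F_cw 0.3 F_ax 6.4 q [-17.0, -30.0, 132.0, 5.0, 54.0, -12.0]
[[0.17, 0.35, 0, 0, 0, 0], [0.32, 0.71, 0, 0, 0, 0]] end cmd -19.3 45.0
```

play_rows(motion=[[[0.09, 0.17, 0, 0, 0, 0], [0.17, 0.35, 0, 0, 0, 0], [0.17, 0.35, 0, 0, 0, 0]]])

```text
time: 15.6
tool_pos: [494.7, -71.8, 127.5]
tcp_rot: [155.9, 0.1, 82.9]
ft_force: [-4.5, 3.4, 4.8]
finger_gap: 22.6
grip_force: 50.6
```

```bash
python3 wind.py -22.9 43.5 -2.2 -1.95 -245.5 4.5 2
```

```text
15.6 p [-22.7  42.4  45.7] r 48.8 ang 114.8  F_rad 3.6 F_cw -1.1 F_ax 6.4 q [-17.0, -29.0, 132.0, 5.0, 54.0, -12.0]
[[0.15, 0.36, 0, 0, 0, 0], [0.27, 0.73, 0, 0, 0, 0]] end cmd -15.6 46.2
```

play_rows(motion=[[[0.08, 0.18, 0, 0, 0, 0], [0.16, 0.36, 0, 0, 0, 0], [0.16, 0.36, 0, 0, 0, 0]]])

```text
time: 15.9
tool_pos: [498.3, -70.8, 129.0]
tcp_rot: [155.9, 0.1, 82.9]
ft_force: [-2.9, 3.6, 5.0]
finger_gap: 23.1
grip_force: 50.5
```

```bash
python3 wind.py -19.3 45.1 -2.2 -1.95 -250 4.5 2
```

```text
15.9 p [-18.9  43.8  45.7] r 48.7 ang 110.0  F_rad 3.3 F_cw 0.1 F_ax 5.9 q [-17.0, -28.0, 131.0, 5.0, 54.0, -12.0]
[[0.11, 0.37, 0, 0, 0, 0], [0.2, 0.76, 0, 0, 0, 0]] end cmd -11.7 47.1
```

play_rows(motion=[[[0.06, 0.18, 0, 0, 0, 0], [0.12, 0.37, 0, 0, 0, 0], [0.12, 0.37, 0, 0, 0, 0]]])

```text
time: 16.2
tool_pos: [502.0, -70.1, 130.6]
tcp_rot: [155.9, 0.1, 82.9]
ft_force: [-2.9, 3.5, 5.0]
finger_gap: 22.8
grip_force: 50.5
```

```bash
python3 wind.py -15.6 46.3 -2.2 -1.95 -254.5 4.5 2
```

```text
16.2 p [-15.   44.9  45.7] r 48.6 ang 105.3  F_rad 3.3 F_cw -0.2 F_ax 5.9 q [-16.0, -28.0, 130.0, 5.0, 54.0, -11.0]
[[0.08, 0.39, 0, 0, 0, 0], [0.14, 0.77, 0, 0, 0, 0]] end cmd -7.9 47.7
```

play_rows(motion=[[[0.05, 0.19, 0, 0, 0, 0], [0.1, 0.39, 0, 0, 0, 0], [0.1, 0.39, 0, 0, 0, 0]]])

```text
time: 16.5
tool_pos: [505.7, -69.7, 132.3]
tcp_rot: [155.9, 0.1, 82.9]
ft_force: [-1.9, 3.2, 4.4]
finger_gap: 22.6
grip_force: 50.5
```

```bash
python3 wind.py -11.7 47.3 -2.2 -1.95 -259 4.5 2
```

```text
16.5 p [-10.9  45.8  45.7] r 48.5 ang 100.4  F_rad 2.9 F_cw 0.2 F_ax 5.0 q [-16.0, -27.0, 130.0, 4.0, 54.0, -11.0]
[[0.04, 0.38, 0, 0, 0, 0], [0.07, 0.78, 0, 0, 0, 0]] end cmd -3.9 48.0
```

play_rows(motion=[[[0.03, 0.19, 0, 0, 0, 0], [0.05, 0.39, 0, 0, 0, 0], [0.05, 0.39, 0, 0, 0, 0]]])

```text
time: 16.8
tool_pos: [509.4, -69.7, 133.9]
tcp_rot: [155.9, 0.1, 82.9]
ft_force: [-2.4, 3.3, 3.9]
finger_gap: 22.8
grip_force: 50.4
```

```bash
python3 wind.py -7.8 47.8 -2.2 -1.95 -263.5 4.5 2
```

```text
16.8 p [-7.  46.3 45.7] r 48.4 ang 95.7  F_rad 3.0 F_cw -0.6 F_ax 4.7 q [-16.0, -27.0, 129.0, 4.0, 54.0, -11.0]
[[0.02, 0.39, 0, 0, 0, 0], [0.02, 0.78, 0, 0, 0, 0]] end cmd -0.0 48.0
```

play_rows(motion=[[[0, 0.2, 0, 0, 0, 0], [0.01, 0.4, 0, 0, 0, 0], [0.01, 0.4, 0, 0, 0, 0]]])

```text
time: 17.1
tool_pos: [513.1, -70.0, 135.6]
tcp_rot: [155.9, 0.1, 82.9]
ft_force: [-1.6, 4.5, 4.7]
finger_gap: 22.9
grip_force: 50.5
```

```bash
python3 wind.py -3.8 47.9 -2.2 -1.95 -268 4.5 2
```

```text
17.1 p [-2.9 46.4 45.8] r 48.3 ang 90.9  F_rad 4.3 F_cw 0.1 F_ax 5.2 q [-16.0, -26.0, 129.0, 4.0, 54.0, -11.0]
[[0.01, 0.38, 0, 0, 0, 0], [-0.02, 0.77, 0, 0, 0, 0]] end cmd 3.9 47.7
```

play_rows(motion=[[[0, 0.2, 0, 0, 0, 0], [0, 0.39, 0, 0, 0, 0], [0, 0.39, 0, 0, 0, 0]]])

```text
time: 17.4
tool_pos: [516.6, -70.6, 137.2]
tcp_rot: [155.9, 0.1, 82.9]
ft_force: [-1.0, 2.4, 5.4]
finger_gap: 22.7
grip_force: 50.5
```

```bash
python3 wind.py 0.1 47.9 -2.2 -1.95 -272.5 4.5 3; cat > edge.py <<'E'
from h import *
from bench import optics
s=optics.snapshot("top");w=cv2.resize(cv2.imread("pics/w2.png"),(105,95),interpolation=cv2.INTER_AREA)
old=s["pixels"].copy();old[130:225,205:310]=w[...,::-1]
u=np.array([np.cos(np.radians(-7.1)),np.sin(np.radians(-7.1))]);v=np.array([-u[1],u[0]]);c=np.array([608,59.])
X=np.arange(-110,-66,1.)
for n,im in(("343deg",old),("now",s["pixels"])):
    o=[]
    for x in X:
        q=proj(s,[[*(c+x*u+y*v),76] for y in np.arange(-30,80,1)]).astype(np.float32);o.append(cv2.remap(im.mean(2).astype(np.float32),q[None,:,0],q[None,:,1],1).mean())
    o=np.array(o);k=np.where((o[:-1]>128)&(o[1:]<=128))[0][0];print(n,"bench/plate edge %.2f"%(X[k]+(o[k]-128)/(o[k]-o[k+1])),o[::2].astype(int).tolist())
E
python3 edge.py
```

```text
17.4 p [ 1.  46.3 45.8] r 48.3 ang 86.2  F_rad 2.4 F_cw 0.9 F_ax 5.4 q [-16.0, -25.0, 128.0, 4.0, 53.0, -11.0]
[[-0.02, 0.38, 0, 0, 0, 0], [-0.09, 0.77, 0, 0, 0, 0], [-0.18, 1.15, 0, 0, 0, 0]] end cmd 11.6 46.1
343deg bench/plate edge -96.68 [144, 144, 145, 145, 146, 145, 138, 121, 110, 111, 114, 115, 116, 117, 116, 113, 106, 105, 115, 122, 124, 124]
now bench/plate edge -96.59 [144, 144, 145, 146, 146, 146, 140, 122, 114, 115, 112, 113, 115, 116, 117, 115, 106, 99, 112, 124, 125, 124]
```

play_rows(motion=[[[-0.01, 0.2, 0, 0, 0, 0], [-0.02, 0.4, 0, 0, 0, 0], [-0.06, 0.6, 0, 0, 0, 0], [-0.06, 0.6, 0, 0, 0, 0]]])

```text
time: 17.85
tool_pos: [522.0, -72.0, 139.7]
tcp_rot: [155.9, 0.1, 82.9]
ft_force: [-1.4, 1.7, 2.4]
finger_gap: 23.3
grip_force: 50.4
```

```bash
python3 wind.py 6.1 47.3 -2.2 -1.95 -279.5 3.5 4
```

```text
17.85 p [ 7.1 45.5 45.8] r 48.4 ang 79.0  F_rad 1.4 F_cw -0.7 F_ax 2.8 q [-16.0, -24.0, 127.0, 4.0, 53.0, -11.0]
[[-0.05, 0.29, 0, 0, 0, 0], [-0.13, 0.59, 0, 0, 0, 0], [-0.23, 0.88, 0, 0, 0, 0], [-0.34, 1.16, 0, 0, 0, 0]] end cmd 17.7 43.9
```

play_rows(motion=[[[-0.03, 0.2, 0, 0, 0, 0], [-0.07, 0.39, 0, 0, 0, 0], [-0.13, 0.59, 0, 0, 0, 0], [-0.13, 0.59, 0, 0, 0, 0]]])

```text
time: 18.25
tool_pos: [527.1, -74.1, 142.0]
tcp_rot: [155.9, 0.2, 82.9]
ft_force: [-1.4, 0.6, 4.0]
finger_gap: 22.8
grip_force: 50.3
```

```bash
python3 wind.py 12 46 -2.2 -1.95 -286.5 3.5 4
```

```text
18.25 p [12.9 44.1 45.7] r 48.5 ang 71.9  F_rad 0.5 F_cw 0.2 F_ax 4.3 q [-16.0, -23.0, 126.0, 4.0, 53.0, -11.0]
[[-0.1, 0.29, 0, 0, 0, 0], [-0.21, 0.57, 0, 0, 0, 0], [-0.34, 0.85, 0, 0, 0, 0], [-0.49, 1.12, 0, 0, 0, 0]] end cmd 23.2 41.1
```

play_rows(motion=[[[-0.06, 0.2, 0, 0, 0, 0], [-0.13, 0.39, 0, 0, 0, 0], [-0.21, 0.57, 0, 0, 0, 0], [-0.21, 0.57, 0, 0, 0, 0]]])

```text
time: 18.65
tool_pos: [532.0, -76.8, 144.2]
tcp_rot: [155.9, 0.2, 82.9]
ft_force: [-1.1, -1.1, 2.7]
finger_gap: 22.9
grip_force: 50.3
```

```bash
python3 wind.py 17.7 43.9 -2.2 -1.95 -293.5 3.5 4
```

```text
18.65 p [18.5 42.  45.6] r 48.6 ang 64.8  F_rad -1.0 F_cw 0.7 F_ax 2.9 q [-16.0, -22.0, 125.0, 4.0, 54.0, -11.0]
[[-0.13, 0.28, 0, 0, 0, 0], [-0.28, 0.55, 0, 0, 0, 0], [-0.44, 0.81, 0, 0, 0, 0], [-0.62, 1.05, 0, 0, 0, 0]] end cmd 28.2 37.7
```

play_rows(motion=[[[-0.06, 0.14, 0, 0, 0, 0], [-0.13, 0.28, 0, 0, 0, 0], [-0.28, 0.55, 0, 0, 0, 0], [-0.35, 0.66, 0, 0, 0, 0], [-0.35, 0.66, 0, 0, 0, 0]]])

```text
time: 19.15
tool_pos: [536.6, -79.9, 146.1]
tcp_rot: [156.1, 0.1, 82.9]
ft_force: [-8.4, 2.8, 4.8]
finger_gap: 22.9
grip_force: 50.9
```

```bash
python3 wind.py 24.3 40.4 -2.2 -1.95 -302 4 4
```

```text
19.15 p [23.7 39.5 45.3] r 48.9 ang 57.9  F_rad -1.7 F_cw -6.0 F_ax 7.9 q [-16.0, -21.0, 124.0, 5.0, 54.0, -11.0]
[[-0.19, 0.29, 0, 0, 0, 0], [-0.4, 0.56, 0, 0, 0, 0], [-0.64, 0.82, 0, 0, 0, 0], [-0.89, 1.07, 0, 0, 0, 0]] end cmd 35.0 31.5
```

That jump in resistance is probably the stop. One more millimetre should confirm it.

play_rows(motion=[[[-0.03, 0.05, 0, 0, 0, 0], [-0.06, 0.09, 0, 0, 0, 0], [-0.06, 0.09, 0, 0, 0, 0]]])

```text
time: 19.45
tool_pos: [536.9, -80.1, 146.1]
tcp_rot: [156.1, 0.0, 82.9]
ft_force: [-10.3, 5.4, 7.2]
finger_gap: 23.0
grip_force: 51.2
```

```bash
python3 wind.py 25.2 39.8 -2.2 -1.95 -303 4 1
```

```text
19.45 p [24.1 39.3 45.2] r 48.9 ang 57.5  F_rad -0.3 F_cw -8.1 F_ax 11.0 q [-16.0, -21.0, 124.0, 5.0, 54.0, -11.0]
[[-0.18, 0.27, 0, 0, 0, 0]] end cmd 27.9 38.0
```

The stop is confirmed: 8 N and only 0.4 mm of movement. I'll ease off, open and retract along the sleeve axis.

play_rows(motion=[[[0.06, -0.09, 0, 0, 0, 0], [0.06, -0.09, 0, 0, 0, 0]]])

```text
time: 19.65
tool_pos: [536.5, -79.9, 146.1]
tcp_rot: [156.1, 0.1, 82.9]
ft_force: [-7.6, 3.6, 5.4]
finger_gap: 22.7
grip_force: 50.9
```

play_rows(motion=[[[0, 0, 0, 0, 0, 0], [0, 0, 0, 0, 0, 0], [0, 0, 0, 0, 0, 0], [0, 0, 0, 0, 0, 0], [0, 0, 0, 0, 0, 0]]], jaw=0.8)

```text
time: 20.15
tool_pos: [537.5, -80.7, 147.0]
tcp_rot: [155.9, 0.1, 82.9]
ft_force: [0.2, 0.6, 0.3]
finger_gap: 68.4
grip_force: 0.0
```

play_rows(motion=[[[0, 0, -1.5, 0, 0, 0], [0, 0, -4, 0, 0, 0], [0, 0, -7, 0, 0, 0], [0, 0, -10, 0, 0, 0], [0, 0, -12, 0, 0, 0]]])

```text
time: 20.65
tool_pos: [488.8, -74.4, 259.1]
tcp_rot: [155.7, 0.2, 82.9]
ft_force: [0.3, -0.3, 0.1]
finger_gap: 68.5
grip_force: 0.0
```

play_rows(motion=[[[0, 0, -2, 0, 0, 0], [0, 0, -2, 0, 0, 0], [0, 0, -2, 0, 0, 0], [0, 0, -2, 0, 0, 0], [0, 0, -2, 0, 0, 0]]])

```text
time: 21.15
tool_pos: [480.4, -73.1, 273.0]
tcp_rot: [156.0, 0.1, 82.9]
ft_force: [-1.2, 0.4, 1.2]
finger_gap: 68.1
grip_force: 0.0
```

```bash
python3 - <<'E'
from bench import optics,sensors
import cv2,numpy as np
print(sensors.sense()["tool_pos"])
a=optics.snapshot("scene")["pixels"][130:290,160:340];b=optics.snapshot("top")["pixels"][110:220,205:335]
cv2.imwrite("pics/e1.png",np.hstack([cv2.resize(a,(400,356),interpolation=2),cv2.resize(b,(400,356),interpolation=2)])[...,::-1])
E
```

```text
[480.35239397 -73.13558373 272.97303361]
```

View pics/e1.png

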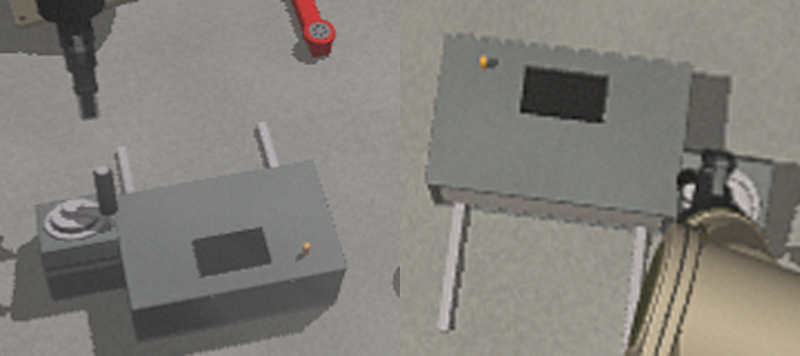

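The tray is shut, with the plate inside the box mouth. The crank rests at its stop with the sleeve standing free at (103,190), and the gripper is clear.

```bash
python3 -c "
from bench import job
print(job.hand_in())"
```

```text
the job is handed in; nothing more can be done
None
```

The handset was laid caps up in the tray, the tray was wound home to the crank's stop (felt at about 8 N, under the clutch's 20 N) and released, and it stayed shut; the job is handed in, with no verdict returned.

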